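# Unclip the parts crate and lay its lid aside

### The arm

A 6-joint arm with a two-finger parallel gripper is mounted at the origin on a cart in front of the work surface, level with it; the furniture and walls round the work are solid. World frame = base frame: x ahead of the robot, y to its left, z up, the work surface at z = 0. Lengths are in m, angles in rad, forces in N, time in s.
With the tool pointing down it reaches from about 0.25 to 0.8 m from the base axis. Payload 3.9 kg.
Tool frame: the origin (TCP) lies on the centre line of the jaws, within the pads' length; the fingertips stand arm.tip_reach ahead of it and the grasp point (between the pads) lies 3 mm ahead of it (arm.tip_reach is the distance from the TCP to the fingertips, in m); z points along the fingers, y is the line along which they close (so a half turn about z gives the same grasp; the last joint's range is limited). The gripper opens to 85 mm and grips with 20 to 120 N. Pads are 22 mm wide; open, the fingers measure 114 mm over their backs; the gripper's body (76 mm by 85 mm) begins 54 mm behind the grasp point. The pads swing forward as they close: fully open they stand 13 mm farther back than shut.
Start: joints at [1.102, 0.26, -0.138, 1.173, 0, 1.571], TCP at [0.237, 0.468, 0.23] pointing down, gripper open.
Joint ranges: [-2.78, 2.78], [-0.83, 1.72], [-1.28, 1.37], [-1.9, 2.12], [-1.57, 1.48], [-3.14, 3.14]. Speed limits (rad/s): [2.57, 2.57, 3.14, 3.14, 3.14, 3.14].

### API

Orientations are given as a unit quaternion [w, x, y, z].
In Python, from bench import arm, snapshot, camera_model gives the robot as it stands. The module is installed in compiled form; this text tells all that it offers.
- The arm moves only by the tool step_arm, never from a script. Its argument "rows" is a list of rows, each an object with "xyz": the shift along the tool's x, y, z in m, a list of three; "rotation": the turn, a rotation vector about the tool's x, y, z in degrees, a list of three; "grip": the closure, from 0 (fully open) to 1 (shut). A call has exactly 8 rows; each row is the pose to reach, as a shift and turn from the pose commanded when the call began, along the tool's axes at that moment; what a row does not reach only later rows make up. A row lasts 1/12 s, in which the tool goes at most 41.7 mm and 7.16 degrees, less where a joint would pass 70% of its speed; a pose out of reach is approached as far as the arm can. A call with a gripper value outside its range is refused whole. The fingers move at their own pace and stop on an object; "newtons" is the grip in N (left out, the last holds). Time passes only in rows, so rows that repeat a pose let the fingers close, or fill a call up. It gives the time, the measured TCP pose, the force, the opening and the grip force at its end, in the units of the state.
- arm.sense(): the state, without advancing time (a new reading comes with each control period).
- snapshot(name): name is "side" or "top"; returns the picture (400x640x3 uint8, blue, green, red); there is no depth.
- camera_model(name): a dict with "vertical_fov" (degrees; the focal length in pixels is half the picture's height over the tangent of half this angle, whatever the lens; pixels are square), "cx", "cy" (the principal point, pixels), "R" (3x3) and "t" (3): a world point X has camera coordinates R X + t. Camera axes: x right, y down, z forward; pixel columns grow to the right and rows downward; lengths in m; the calibration is good to about 2 mm. A picture is of the moment at which its call begins. camera_model takes no time and is no camera call.
- arm.hand_in(): hands the job in; it is judged then, once.
The state is a dict: "clock": time; "q": joint angles; "joint_vel": joint speeds; "effort": joint torques, N m; "position": TCP position; "tcp_rot": TCP orientation; "ft_force": force on the tool from outside, world axes, zero at the start; "wrist_torque": the same for the moment, N m; "width": finger opening in m; "finger_force": force on a finger pad.
Only numpy, scipy, OpenCV 4.12 (cv2) and the standard library are available. Lean on these libraries where they do the work, as an engineer would, in place of code of your own. Each camera call takes 0.05 s, during which the arm holds its last target. There are 200 camera calls.

### The job

Open the clipped parts crate: free the sprung clip on each end and swing both right down, without wrenching them, while the lid is still on, then lift the lid off and put it down gently (not dropped) on the rubber mat, right way up, flat, in the middle and square with the mat. Leave both clips hanging open and do not shift the other things on the bench.

Things in the scene. Friction and masses are not known exactly. Their poses are not given: they have to be found in the camera images.
- crate: plain grey plastic parts crate without its lid, 130 (x) by 160 (y) by 90 mm high, walls 4 mm, fixed to the bench; origin at the centre of its underside, z up. A sprung steel bale clip sits in the middle of each of its two short ends (+y and -y). It holds a few heat sinks.
- lid: loose grey lid, 138 (x) by 168 (y) mm, 0.2 to 0.35 kg; origin at the centre of the underside of its 8 mm deep skirt, which sits inside the crate's walls with 2.5 mm play all round; the 6 mm plate lies on the crate's rim. Shut on the crate, the origin is 82 mm above the crate's underside and the axes agree with the crate's. Along each short edge (y = +-78.5 mm) runs a catch rib, 64 mm long, 5 mm thick, 8.5 mm high above the plate.
- lid_handle (a point): middle of the lid's handle: a level bar along the lid's x, 100 mm long, 12 by 12 mm, held by a post near each end; 48 mm above the lid's origin, with 28 mm free under the bar.
- mat: thin dark rubber mat fixed on the bench, 170 (x) by 200 (y) by 4 mm; origin at the centre of its underside. It lies to the left of the crate.
- left_clip (a joint): swing of the clip on the crate's +y end: 0 = closed (upright, nose hooked behind the lid's catch rib); grows as it swings outward and down, 2.0 rad = hanging open against its stop. It turns easily about point left_pivot; past about 0.4 rad it falls open by itself. Closed, it cannot swing until its tab has been drawn up off the catch (see left_nose).
- left_pivot (a point): middle of the left clip's axle, which is parallel to the crate's x; on the crate at y = +90 mm, 58 mm above its underside.
- left_tab (a point): middle of the left clip's finger tab: a bare-steel plate 10 mm thick (11 mm at its rolled top), 40 mm wide along the crate's x, reaching from 19 mm below this point to 20 mm above it. 74 to 77.5 mm from the axle, as its screw adjuster happens to be set. Springs pull it toward the axle: it draws out 9 mm to a hard stop, taking about 3 N at first and 10 N at the stop.
- left_nose (a point): lower inner tip of the left clip: below the tab a 6 mm thick arm reaches 22 mm inward over the lid's edge and ends in this nose, which hangs 3.5 to 7 mm below the top of the lid's catch rib, inside it, as its adjuster is set. The clip can swing outward only once its tab has been drawn that far and a little more from the axle (straight up when closed; at the stop it is always clear), and held so until past the rib (0.4 rad).
- right_clip (a joint): swing of the clip on the crate's -y end: 0 = closed (upright, nose hooked behind the lid's catch rib); grows as it swings outward and down, 2.0 rad = hanging open against its stop. It turns easily about point right_pivot; past about 0.4 rad it falls open by itself. Closed, it cannot swing until its tab has been drawn up off the catch (see right_nose).
- right_pivot (a point): middle of the right clip's axle, which is parallel to the crate's x; on the crate at y = -90 mm, 58 mm above its underside.
- right_tab (a point): middle of the right clip's finger tab: a bare-steel plate 10 mm thick (11 mm at its rolled top), 40 mm wide along the crate's x, reaching from 19 mm below this point to 20 mm above it. 74 to 77.5 mm from the axle, as its screw adjuster happens to be set. Springs pull it toward the axle: it draws out 9 mm to a hard stop, taking about 3 N at first and 10 N at the stop.
- right_nose (a point): lower inner tip of the right clip: below the tab a 6 mm thick arm reaches 22 mm inward over the lid's edge and ends in this nose, which hangs 3.5 to 7 mm below the top of the lid's catch rib, inside it, as its adjuster is set. The clip can swing outward only once its tab has been drawn that far and a little more from the axle (straight up when closed; at the stop it is always clear), and held so until past the rib (0.4 rad).
- spool: green-flanged solder spool, 55 by 78 by 36 mm; a bystander, origin at its underside
- meter: dark hand multimeter, 145 by 70 by 43 mm; a bystander, origin at its underside
- nippers: blue-handled nippers, 158 by 62 by 12 mm; a bystander, origin at its underside
- block: white strip connector, 110 by 20 by 16 mm; a bystander, origin at its underside
There are look-alikes about, which are no part of the job. What is shaped like the lid but orange is not meant.

How it is judged:
On the way, in this order (a step that is already met when the one before it is completed fails the run):
1. both clips swung down open (more than 1.3 rad) with the lid still shut on the crate (value of joint each of left_clip, right_clip above 1.3 rad and z of lid in the frame of crate below 0.087 m and horizontal distance between lid and crate below 0.01 m), for 0.2 s.
2. the lid lifted clear of the crate (z of lid in the frame of crate above 0.1 m), for 0.1 s.
At the end, for the whole second after the job is handed in: Both clips hang open (over 1.3 rad); the lid lies still on the mat, right way up and flat (within 0.06 rad), its centre within 25 mm of the mat's centre and its sides within 0.2 rad of the mat's; released (value of joint each of left_clip, right_clip above 1.3 rad and horizontal distance between lid and mat below 0.025 m and z of lid in the frame of mat between 0.001 and 0.008 m and angle between lid's own z axis and vertical below 0.06 rad and angle between the x axis of lid and the x axis of mat, either way round below 0.2 rad and linear speed of lid below 0.02 m/s); the robot touches nothing.
It fails at once if a clip or the lid is wrenched (over 80 N between the lid and the crate with its clips) (contact force between lid and crate above 80 N).
It fails at once if the lid is dropped (moves faster than 0.7 m/s while nothing of the robot touches it) (linear speed of lid above 0.7 m/s and contact force between lid and the arm below 0.01 N and contact force between lid and the fingers below 0.01 N).
It fails at once if a bystander is shifted by more than 30 mm (distance of any of spool, meter, nippers, block from where it was at the start of the episode above 0.03 m).
It also fails if it takes over 64 s, if anything falls off the work surface, if the arm or the gripper's body presses on something with over 40 N, if the wrist force passes 120 N, or if a joint passes its speed limit or range.

## Working session

There is one attempt and no reset: what is moved stays moved. The work goes in short steps, Python scripts to look and compute and a tool call to move; the robot and the scene stay as the last step left them, time stands still between calls to the robot, and variables do not carry over. Pictures are saved under pics/ and viewed, at most 10 in all, crops included, and the job is handed in when it is done.

Besides the shell and the picture viewer there is one more tool, called after "Request:" as name(argument=value, ...) on one line, values as JSON. step_arm: Moves the arm, as the interface text tells. Its arguments: {"type":"object","properties":{"rows":{"type":"array","items":{"type":"object","properties":{"xyz":{"type":"array","items":{"type":"number"}},"rotation":{"type":"array","items":{"type":"number"}},"grip":{"type":"number"}}}},"newtons":{"type":"number"}},"required":["rows"]}

```bash
mkdir -p pics; python3 - <<'E'
from bench import arm,snapshot,camera_model
import cv2
for n in("side","top"):
    cv2.imwrite(f"pics/{n}0.png",snapshot(n)); m=camera_model(n); print(n,m)
print(arm.sense(), arm.tip_reach)
E
```

```text
side {'vertical_fov': 46.33361410536983, 'cx': 313.80930379289896, 'cy': 200.52448245204152, 'R': array([[ 0.95115142,  0.30797643,  0.02148245],
       [ 0.21309465, -0.60458295, -0.76750904],
       [-0.22338677,  0.73459511, -0.64067806]]), 't': array([-0.51628232, -0.11869802,  2.01274877])}
top {'vertical_fov': 49.25555930363018, 'cx': 312.5156392912205, 'cy': 213.6657091993034, 'R': array([[ 0.02659566, -0.99955238,  0.01370039],
       [-0.98366511, -0.02860886, -0.17772026],
       [ 0.17803266, -0.00875001, -0.98398567]]), 't': array([-0.17775064,  0.57537036,  1.39543093])}
{'clock': 0.1, 'q': array([ 1.10202906e+00,  2.60579600e-01, -1.39253738e-01,  1.17270025e+00,
       -3.95925463e-05,  1.57082409e+00]), 'joint_vel': array([ 0.00024183, -0.00078374,  0.0039873 ,  0.00033784,  0.0001104 ,
        0.00040063]), 'effort': array([-3.22603873e-04, -4.06507945e+01,  2.54527384e+01,  1.00875646e-02,
       -6.71878024e-05, -1.89255118e-06]), 'position': array([0.23691832, 0.46780515, 0.22916327]), 'tcp_rot': array([-1.82466801e-04,  2.32256914e-01,  9.72654086e-01, -8.49479280e-04]), 'ft_force': array([0.33098212, 0.23511531, 0.17676437]), 'wrist_torque': array([ 0.0066504 , -0.05052872,  0.00284359]), 'finger_force': 0.0, 'width': 0.08494349733653343} 0.022
```

View pics/side0.png

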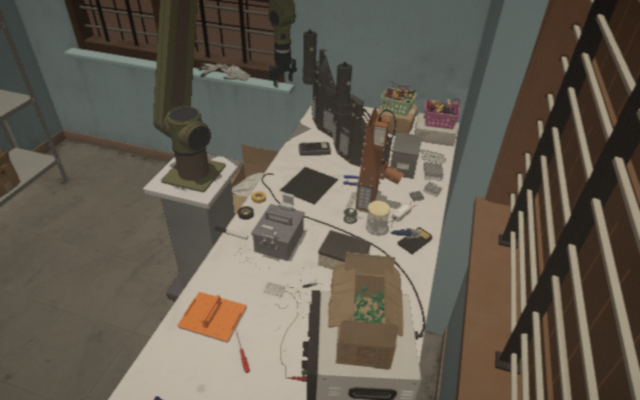

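View pics/top0.png

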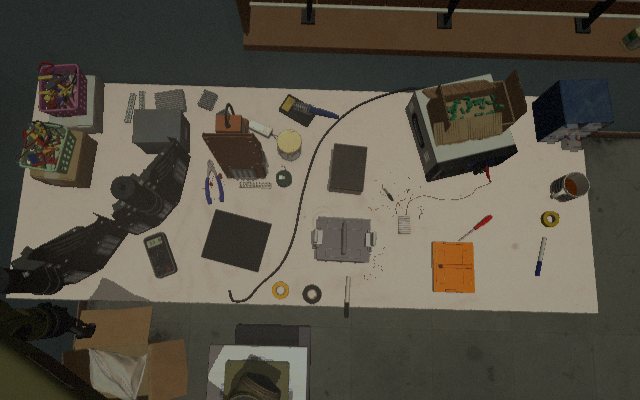

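Top view: the grey handled lid on the crate is at (342,240). The dark flat mat is at (237,240), to its left. The orange lid at (453,267) is a look-alike, and the dark box at (348,168) is a raised box, not the mat. I'll check an enlarged crop and measure.

```bash
cat > h.py <<'E'
import numpy as np,cv2
from bench import arm,snapshot,camera_model
def K(n):
    m=camera_model(n); f=200/np.tan(np.radians(m["vertical_fov"]/2)); return m,f
def ray(n,u,v,z):
    m,f=K(n); d=m["R"].T@np.array([(u-m["cx"])/f,(v-m["cy"])/f,1]); c=-m["R"].T@m["t"]
    return c+d*(z-c[2])/d[2]
def proj(n,X):
    m,f=K(n); p=m["R"]@np.array(X)+m["t"]; return np.array([f*p[0]/p[2]+m["cx"],f*p[1]/p[2]+m["cy"]])
E
python3 - <<'E'
from h import *
t=cv2.imread("pics/top0.png");s=cv2.imread("pics/side0.png")
a=cv2.resize(t[190:290,190:390],None,fx=4,fy=4,interpolation=cv2.INTER_CUBIC)
b=cv2.resize(s[195:265,240:315],None,fx=2.6,fy=2.6,interpolation=cv2.INTER_CUBIC)
c=np.zeros((600,800,3),np.uint8);c[:400]=a;c[402:402+b.shape[0],:b.shape[1]]=b
cv2.imwrite("pics/crop1.png",c)
for p in [(342,240)]: print(ray("top",*p,.09))
g=cv2.cvtColor(t,cv2.COLOR_BGR2GRAY)
m=(g<60).astype(np.uint8); m[:195]=0;m[285:]=0;m[:,:192]=0;m[:,285:]=0
m=cv2.morphologyEx(m,cv2.MORPH_OPEN,np.ones((7,7)))
C=max(cv2.findContours(m,0,1)[0],key=cv2.contourArea); r=cv2.minAreaRect(C)
P=np.array([ray("top",*q,.004) for q in C[:,0]])[:,:2].astype(np.float32);print("mat",cv2.minAreaRect(P*1000), r)
E
```

```text
[ 0.49047611 -0.25796266  0.09      ]
mat ((490.4473571777344, 93.9764175415039), (198.5404510498047, 167.38494873046875), 76.72071838378906) ((235.94656372070312, 240.40504455566406), (58.81783676147461, 49.72746276855469), 15.64224624633789)
```

View pics/crop1.png

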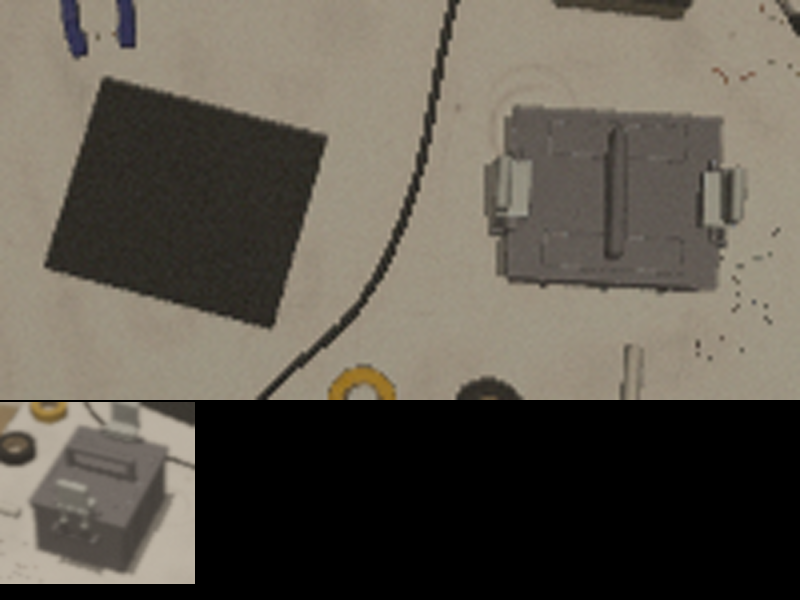

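The crop confirms it: at (615,200) is a grey lid with a handle bar along x and silver clips at about (512,185) and (722,195). The mat is the black sheet. Next, the crate pose.

```bash
python3 - <<'E'
from h import *
f=lambda u,v,z:ray("top",190+(u+.5)/4-.5,190+(v+.5)/4-.5,z)[:2]
c=[f(*p,.096) for p in [(513,105),(722,118),(718,291),(510,281)]]
c=np.array(c);print("plate",c.round(4),c.mean(0),np.linalg.norm(c-np.roll(c,-1,0),axis=1))
for a,b in((1,0),(2,3)):
    d=c[b]-c[a];print("y-edge yaw",np.degrees(np.arctan2(-d[0],d[1])))
for a,b in((3,0),(2,1)):
    d=c[b]-c[a];print("x-edge yaw",np.degrees(np.arctan2(d[1],d[0])))
h=np.array([f(616,126,.136),f(614,258,.136)]);d=h[0]-h[1];print("handle",h,h.mean(0),np.degrees(np.arctan2(d[1],d[0])),np.linalg.norm(d))
# colour sub-mask of bright clips
t=cv2.imread("pics/top0.png")[190:290,190:390];g=cv2.cvtColor(t,cv2.COLOR_BGR2GRAY)
# handle base yaw & check: project hypothesised corners
cx,cy=.5*(c.mean(0)+h.mean(0)); 
for psi in(-2,0,2):
    p=np.radians(psi);R=np.array([[np.cos(p),-np.sin(p)],[np.sin(p),np.cos(p)]])
    print(psi,[tuple(((proj("top",[*(R@[x,y]+[cx,cy]),z])-190+.5)*4-.5).round(0)) for x,y,z in((.069,.084,.096),(.069,-.084,.096),(-.069,-.084,.096),(-.069,.084,.096),(.05,0,.136),(-.05,0,.136),(.02,.09,.154),(-.02,.09,.154),(.02,-.09,.154),(-.02,-.09,.154))])
E
```

```text
plate [[ 0.5656 -0.1787]
 [ 0.5598 -0.3471]
 [ 0.4211 -0.3443]
 [ 0.4244 -0.1798]] [ 0.49271906 -0.26246703] [0.16843879 0.1387625  0.16456174 0.14113715]
y-edge yaw -1.951658453482187
y-edge yaw -1.162576871807987
x-edge yaw 0.4369746439104039
x-edge yaw -1.1301199341281816
handle [[ 0.54422167 -0.25855975]
 [ 0.44130921 -0.2584517 ]] [ 0.49276544 -0.25850572] -0.06015888778207527 0.10291251430388774
-2 [(np.float64(513.0), np.float64(106.0)), (np.float64(722.0), np.float64(119.0)), (np.float64(715.0), np.float64(291.0)), (np.float64(503.0), np.float64(278.0)), (np.float64(621.0), np.float64(128.0)), (np.float64(614.0), np.float64(256.0)), (np.float64(504.0), np.float64(155.0)), (np.float64(500.0), np.float64(207.0)), (np.float64(738.0), np.float64(170.0)), (np.float64(736.0), np.float64(222.0))]
0 [(np.float64(510.0), np.float64(110.0)), (np.float64(719.0), np.float64(116.0)), (np.float64(718.0), np.float64(288.0)), (np.float64(506.0), np.float64(282.0)), (np.float64(618.0), np.float64(128.0)), (np.float64(617.0), np.float64(256.0)), (np.float64(503.0), np.float64(159.0)), (np.float64(501.0), np.float64(211.0)), (np.float64(737.0), np.float64(166.0)), (np.float64(737.0), np.float64(218.0))]
2 [(np.float64(507.0), np.float64(113.0)), (np.float64(716.0), np.float64(112.0)), (np.float64(721.0), np.float64(284.0)), (np.float64(509.0), np.float64(286.0)), (np.float64(616.0), np.float64(128.0)), (np.float64(619.0), np.float64(256.0)), (np.float64(502.0), np.float64(164.0)), (np.float64(502.0), np.float64(216.0)), (np.float64(736.0), np.float64(162.0)), (np.float64(738.0), np.float64(214.0))]
```

```bash
cat >> h.py <<'E'
from scipy.spatial.transform import Rotation as Ro
C=np.array([.4927,-.2605,0]);PSI=-1.0
def rot(yaw,tilt=0):
    """tool down, tool y at world yaw(deg)+90; tilt(deg) about crate x (positive = tool top leans to +y)"""
    y=np.radians(yaw);B=np.array([[np.cos(y)*-1,-np.sin(y),0],[-np.sin(y),np.cos(y),0],[0,0,-1]]).T
    B=np.column_stack([[-np.cos(y),-np.sin(y),0],[-np.sin(y),np.cos(y),0],[0,0,-1]])
    return Ro.from_rotvec(-np.radians(tilt)*np.array([np.cos(y),np.sin(y),0]))*Ro.from_matrix(B)
def go(X,R,s=None):
    s=s or arm.sense();q=s["tcp_rot"];T=Ro.from_quat([q[1],q[2],q[3],q[0]])
    print("xyz",T.inv().apply(np.array(X)-s["position"]).round(4),"rot",np.degrees((T.inv()*R).as_rotvec()).round(2))
def loc(x,y,z): return C+Ro.from_euler('z',PSI,degrees=True).apply([x,y,z])
def st():
    s=arm.sense();q=s["tcp_rot"];print("t",round(s["clock"],2),s["position"].round(4),"zax",Ro.from_quat([q[1],q[2],q[3],q[0]]).as_matrix().round(3).tolist(),"F",s["ft_force"].round(1),"w",round(s["width"],4),"ff",round(s["finger_force"],1),"q",s["q"].round(2))
E
python3 - <<'E'
from h import *
st();go([.29,.15,.24],rot(PSI));
E
```

```text
t 0.1 [0.2369 0.4678 0.2292] zax [[-0.892, 0.452, -0.001], [0.452, 0.892, -0.002], [-0.0, -0.002, -1.0]] F [0.3 0.2 0.2] w 0.0849 ff 0.0 q [ 1.1   0.26 -0.14  1.17 -0.    1.57]
xyz [-0.1909 -0.2596 -0.0104] rot [-1.000e-01 -2.000e-02 -2.586e+01]
```

Request:
step_arm(rows=[{"xyz":[-0.191,-0.26,-0.01],"rotation":[0,0,-25.9],"grip":0.5},{"xyz":[-0.191,-0.26,-0.01],"rotation":[0,0,-25.9],"grip":0.5},{"xyz":[-0.191,-0.26,-0.01],"rotation":[0,0,-25.9],"grip":0.5},{"xyz":[-0.191,-0.26,-0.01],"rotation":[0,0,-25.9],"grip":0.5},{"xyz":[-0.191,-0.26,-0.01],"rotation":[0,0,-25.9],"grip":0.5},{"xyz":[-0.191,-0.26,-0.01],"rotation":[0,0,-25.9],"grip":0.5},{"xyz":[-0.191,-0.26,-0.01],"rotation":[0,0,-25.9],"grip":0.5},{"xyz":[-0.191,-0.26,-0.01],"rotation":[0,0,-25.9],"grip":0.5}])

```text
clock: 0.77
position: [0.2892, 0.1474, 0.2397]
tcp_rot: [-0.0, 0.008, 1.0, -0.001]
ft_force: [0.1, -0.8, 0.3]
width: 0.0427
finger_force: 0.0
```

```bash
python3 - <<'E'
from h import *
st();go(loc(0,.09,.22),rot(PSI))
E
```

```text
t 0.77 [0.2892 0.1474 0.2397] zax [[-1.0, 0.017, -0.0], [0.017, 1.0, -0.001], [0.0, -0.001, -1.0]] F [ 0.1 -0.8  0.3] w 0.0427 ff 0.0 q [ 0.47 -0.09 -0.51  1.16 -0.    0.49]
xyz [-0.2104 -0.3144  0.02  ] rot [-0.06 -0.02  0.03]
```

Request:
step_arm(rows=[{"xyz":[-0.21,-0.314,0.02],"rotation":[0,0,0],"grip":0.5},{"xyz":[-0.21,-0.314,0.02],"rotation":[0,0,0],"grip":0.5},{"xyz":[-0.21,-0.314,0.02],"rotation":[0,0,0],"grip":0.5},{"xyz":[-0.21,-0.314,0.02],"rotation":[0,0,0],"grip":0.5},{"xyz":[-0.21,-0.314,0.02],"rotation":[0,0,0],"grip":0.5},{"xyz":[-0.21,-0.314,0.02],"rotation":[0,0,0],"grip":0.5},{"xyz":[-0.21,-0.314,0.02],"rotation":[0,0,0],"grip":0.5},{"xyz":[-0.21,-0.314,0.02],"rotation":[0,0,0],"grip":0.5}])

```text
clock: 1.43
position: [0.4708, -0.1318, 0.2218]
tcp_rot: [-0.0, 0.009, 1.0, 0.0]
ft_force: [0.1, -0.2, -0.5]
width: 0.0428
finger_force: 0.0
```

Request:
step_arm(rows=[{"xyz":[-0.0,0,0.0],"rotation":[0,0,0],"grip":0.5},{"xyz":[0,0,0],"rotation":[0,0,0],"grip":0.5},{"xyz":[0,0,0],"rotation":[0,0,0],"grip":0.5},{"xyz":[0,0,0],"rotation":[0,0,0],"grip":0.5},{"xyz":[0,0,0],"rotation":[0,0,0],"grip":0.5},{"xyz":[0,0,0],"rotation":[0,0,0],"grip":0.5},{"xyz":[0,0,0],"rotation":[0,0,0],"grip":0.5},{"xyz":[0,0,0],"rotation":[0,0,0],"grip":0.5}])

```text
clock: 2.1
position: [0.4704, -0.129, 0.2226]
tcp_rot: [0.0, 0.008, 1.0, -0.0]
ft_force: [-0.7, 0.8, 0.2]
width: 0.0428
finger_force: 0.0
```

```bash
python3 - <<'E'
from h import *
st();go(loc(0,.09,.143),rot(PSI))
t=snapshot("top");s=snapshot("side")
a=cv2.resize(t[200:280,300:390],None,fx=5,fy=5,interpolation=cv2.INTER_CUBIC)
b=cv2.resize(s[160:265,240:320],None,fx=4,fy=4,interpolation=cv2.INTER_CUBIC)
c=np.zeros((420,775,3),np.uint8);c[:400,:450]=a;c[:,452:772]=b
cv2.imwrite("pics/c2.png",c)
E
```

```text
t 2.1 [ 0.4704 -0.129   0.2226] zax [[-1.0, 0.016, 0.001], [0.016, 1.0, -0.0], [-0.001, -0.0, -1.0]] F [-0.7  0.8  0.2] w 0.0428 ff 0.0 q [-0.27  0.2  -0.24  1.13  0.   -0.25]
xyz [-0.0245 -0.0411  0.0796] rot [-0.01  0.03  0.1 ]
```

View pics/c2.png

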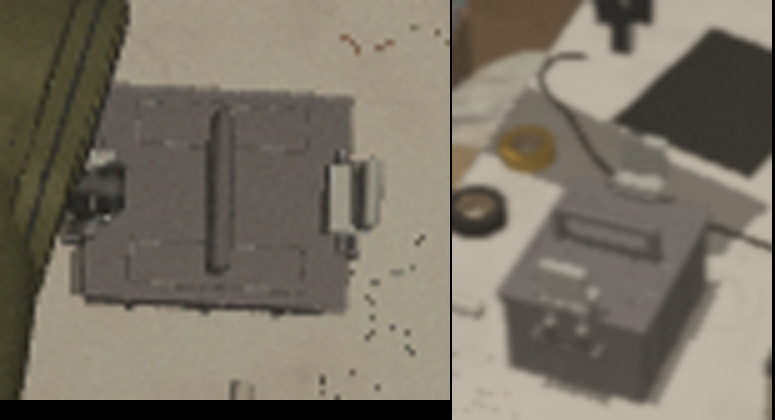

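The tool is near the left clip and the right tab shows upright at crop (370,195). That agrees with the crate pose I estimated, so I'll approach the left tab.

Request:
step_arm(rows=[{"xyz":[-0.0245,-0.041,0.02],"rotation":[0,0,0],"grip":0.5},{"xyz":[-0.0245,-0.041,0.02],"rotation":[0,0,0],"grip":0.5},{"xyz":[-0.0245,-0.041,0.03],"rotation":[0,0,0],"grip":0.5},{"xyz":[-0.0245,-0.041,0.05],"rotation":[0,0,0],"grip":0.5},{"xyz":[-0.0245,-0.041,0.065],"rotation":[0,0,0],"grip":0.5},{"xyz":[-0.0245,-0.041,0.0725],"rotation":[0,0,0],"grip":0.5},{"xyz":[-0.0245,-0.041,0.0725],"rotation":[0,0,0],"grip":0.5},{"xyz":[-0.0245,-0.041,0.0725],"rotation":[0,0,0],"grip":0.5}])

```text
clock: 2.87
position: [0.4938, -0.1706, 0.1497]
tcp_rot: [-0.001, 0.008, 1.0, 0.0]
ft_force: [-0.5, 0.1, 0.2]
width: 0.0427
finger_force: 0.0
```

```bash
python3 - <<'E'
from h import *
st();go(loc(0,.09,.149),rot(PSI))
s=snapshot("side")
b=cv2.resize(s[140:240,235:335],None,fx=5,fy=5,interpolation=cv2.INTER_CUBIC)
cv2.imwrite("pics/c3.png",b)
E
```

```text
t 2.87 [ 0.4938 -0.1706  0.1497] zax [[-1.0, 0.016, -0.001], [0.016, 1.0, 0.0], [0.001, 0.0, -1.0]] F [-0.5  0.1  0.2] w 0.0427 ff 0.0 q [-0.33  0.3  -0.29  0.97  0.   -0.32]
xyz [-0.0005  0.0001  0.0007] rot [ 0.03 -0.06  0.05]
```

View pics/c3.png

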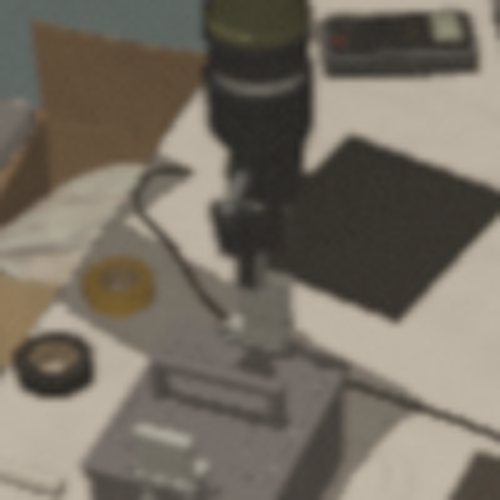

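```bash
python3 - <<'E'
from h import *
for n,X in dict(tip_in_front=loc(0,.09-.028,.128),tip_115=loc(0,.062,.140),tabtop=loc(0,.085,.153),tabtopL=loc(-.02,.085,.153),tabtopR=loc(.02,.085,.153),tabbot=loc(0,.085,.114),handleL=loc(-.05,0,.136),handleR=loc(.05,0,.136),RtabL=loc(-.02,-.09,.154),RtabR=loc(.02,-.09,.154)).items():
    print(n,((proj("side",X)-[235,140]+.5)*5-.5).round())
E
```

```text
tip_in_front [250. 316.]
tip_115 [249. 303.]
tabtop [261. 270.]
tabtopL [235. 264.]
tabtopR [287. 276.]
tabbot [262. 312.]
handleL [150. 345.]
handleR [283. 378.]
RtabL [136. 418.]
RtabR [192. 432.]
```

Request:
step_arm(rows=[{"xyz":[0,0,0.002],"rotation":[0,0,0],"grip":0.7},{"xyz":[0,0,0.002],"rotation":[0,0,0],"grip":0.8},{"xyz":[0,0,0.002],"rotation":[0,0,0],"grip":0.85},{"xyz":[0,0,0.002],"rotation":[0,0,0],"grip":1.0},{"xyz":[0,0,0.002],"rotation":[0,0,0],"grip":1.0},{"xyz":[0,0,0.002],"rotation":[0,0,0],"grip":1.0},{"xyz":[0,0,0.002],"rotation":[0,0,0],"grip":1.0},{"xyz":[0,0,0.002],"rotation":[0,0,0],"grip":1.0}], newtons=20)

```text
clock: 3.58
position: [0.4948, -0.1712, 0.1483]
tcp_rot: [0.001, 0.008, 1.0, -0.0]
ft_force: [-0.9, -0.5, 5.1]
width: 0.0084
finger_force: 20.5
```

```bash
python3 -c "
from h import *
st()"
```

```text
t 3.58 [ 0.4948 -0.1712  0.1483] zax [[-1.0, 0.017, 0.001], [0.017, 1.0, -0.0], [-0.001, -0.0, -1.0]] F [-0.9 -0.5  5.1] w 0.0084 ff 20.5 q [-0.33  0.31 -0.3   0.97  0.   -0.32]
```

Request:
step_arm(rows=[{"xyz":[0,0,0],"rotation":[0,0,0],"grip":1.0},{"xyz":[0,0,0],"rotation":[0,0,0],"grip":1.0},{"xyz":[0,0,-0.001],"rotation":[0,0,0],"grip":1.0},{"xyz":[0,0,-0.002],"rotation":[0,0,0],"grip":1.0},{"xyz":[0,0,-0.003],"rotation":[0,0,0],"grip":1.0},{"xyz":[0,0,-0.004],"rotation":[0,0,0],"grip":1.0},{"xyz":[0,0,-0.005],"rotation":[0,0,0],"grip":1.0},{"xyz":[0,0,-0.005],"rotation":[0,0,0],"grip":1.0}], newtons=70)

```text
clock: 4.25
position: [0.494, -0.1709, 0.1523]
tcp_rot: [-0.0, 0.008, 1.0, 0.0]
ft_force: [2.1, 0.5, -6.7]
width: 0.0051
finger_force: 68.3
```

Request:
step_arm(rows=[{"xyz":[0,0,-0.001],"rotation":[0,0,0],"grip":1.0},{"xyz":[0,0,-0.002],"rotation":[0,0,0],"grip":1.0},{"xyz":[0,0,-0.003],"rotation":[0,0,0],"grip":1.0},{"xyz":[0,0,-0.0035],"rotation":[0,0,0],"grip":1.0},{"xyz":[0,0,-0.0035],"rotation":[0,0,0],"grip":1.0},{"xyz":[0,0,-0.0035],"rotation":[0,0,0],"grip":1.0},{"xyz":[0,0,-0.0035],"rotation":[0,0,0],"grip":1.0},{"xyz":[0,0,-0.0035],"rotation":[0,0,0],"grip":1.0}], newtons=70)

```text
clock: 4.92
position: [0.4941, -0.171, 0.1561]
tcp_rot: [-0.0, 0.008, 1.0, 0.0]
ft_force: [1.3, -0.7, -8.2]
width: 0.005
finger_force: 68.2
```

```bash
python3 - <<'E'
from h import *
st()
s=arm.sense();p=s["position"]
piv=loc(0,.09,.058);print("piv",piv)
q=s["tcp_rot"];T=Ro.from_quat([q[1],q[2],q[3],q[0]]);ax=Ro.from_euler('z',PSI,degrees=True).apply([1,0,0])
for a in range(5,46,5):
    r=Ro.from_rotvec(-np.radians(a)*ax)   # +y end swings to +y: z->+y is rotation about -x
    P=piv+r.apply(p-piv); print(a,T.inv().apply(P-p).round(4),np.degrees((T.inv()*r*T).as_rotvec()).round(1))
E
```

```text
t 4.92 [ 0.4941 -0.171   0.1561] zax [[-1.0, 0.017, -0.001], [0.017, 1.0, 0.0], [0.001, 0.0, -1.0]] F [ 1.3 -0.7 -8.2] w 0.005 ff 68.2 q [-0.33  0.3  -0.28  0.99 -0.   -0.32]
piv [ 0.49427072 -0.17051371  0.058     ]
5 [-0.      0.0086  0.0003] [5. 0. 0.]
10 [-0.      0.017   0.0014] [10.  0.  0.]
15 [-0.      0.0254  0.0032] [15.  0.  0.]
20 [-0.      0.0336  0.0058] [20.  0.  0.]
25 [-0.      0.0415  0.009 ] [25.  0.  0.]
30 [-0.      0.0491  0.0129] [30.  0.  0.]
35 [-0.      0.0563  0.0175] [35.  0.  0.]
40 [-0.0001  0.0632  0.0227] [40.  0.  0.]
45 [-0.0001  0.0695  0.0284] [45.  0.  0.]
```

Request:
step_arm(rows=[{"xyz":[0,0,-0.001],"rotation":[0,0,0],"grip":1.0},{"xyz":[0,0.0043,-0.001],"rotation":[2.5,0,0],"grip":1.0},{"xyz":[0,0.0087,-0.0007],"rotation":[5,0,0],"grip":1.0},{"xyz":[0,0.0172,0.0004],"rotation":[10,0,0],"grip":1.0},{"xyz":[0,0.0257,0.0022],"rotation":[15,0,0],"grip":1.0},{"xyz":[0,0.0339,0.0049],"rotation":[20,0,0],"grip":1.0},{"xyz":[0,0.0419,0.0081],"rotation":[25,0,0],"grip":1.0},{"xyz":[0,0.0496,0.012],"rotation":[30,0,0],"grip":1.0}], newtons=70)

```text
clock: 5.58
position: [0.4944, -0.122, 0.1436]
tcp_rot: [-0.002, 0.009, 0.965, -0.261]
ft_force: [3.9, -17.3, -28.0]
width: 0.0048
finger_force: 67.3
```

Request:
step_arm(rows=[{"xyz":[0,0.0,0.002],"rotation":[0,0,0],"grip":1.0},{"xyz":[0,0.0085,0.0033],"rotation":[5,0,0],"grip":1.0},{"xyz":[0,0.017,0.0045],"rotation":[10,0,0],"grip":1.0},{"xyz":[0,0.025,0.0062],"rotation":[15,0,0],"grip":1.0},{"xyz":[0,0.025,0.0075],"rotation":[15,0,0],"grip":1.0},{"xyz":[0,0.025,0.0075],"rotation":[15,0,0],"grip":0.7},{"xyz":[0,0.025,0.0075],"rotation":[15,0,0],"grip":0.5},{"xyz":[0,0.025,0.0075],"rotation":[15,0,0],"grip":0.4}], newtons=70)

```text
clock: 6.25
position: [0.4964, -0.1038, 0.1269]
tcp_rot: [-0.002, 0.009, 0.924, -0.382]
ft_force: [-0.2, -0.2, -0.1]
width: 0.0403
finger_force: 0.0
```

```bash
python3 -c "
from h import *
st()"
```

```text
t 6.25 [ 0.4964 -0.1038  0.1269] zax [[-1.0, 0.015, -0.01], [0.017, 0.708, -0.706], [-0.003, -0.706, -0.708]] F [-0.2 -0.2 -0.1] w 0.0403 ff 0.0 q [ 0.24  0.45 -0.41  0.95 -0.75  0.36]
```

Request:
step_arm(rows=[{"xyz":[0,0,-0.03],"rotation":[0,0,0],"grip":0.4},{"xyz":[0,0,-0.06],"rotation":[0,0,0],"grip":0.4},{"xyz":[0,-0.02,-0.09],"rotation":[0,0,0],"grip":0.5},{"xyz":[0,-0.05,-0.12],"rotation":[-7,0,0],"grip":0.5},{"xyz":[0,-0.07,-0.13],"rotation":[-14,0,0],"grip":0.5},{"xyz":[0,-0.09,-0.13],"rotation":[-21,0,0],"grip":0.5},{"xyz":[0,-0.12,-0.13],"rotation":[-28,0,0],"grip":0.5},{"xyz":[0,-0.15,-0.13],"rotation":[-35,0,0],"grip":0.5}])

```text
clock: 6.92
position: [0.4953, -0.1182, 0.3283]
tcp_rot: [0.004, 0.008, 0.996, -0.085]
ft_force: [1.6, -1.1, -0.4]
width: 0.0427
finger_force: 0.0
```

```bash
python3 - <<'E'
from h import *
st();go(loc(0,-.09,.22),rot(PSI))
E
```

```text
t 6.92 [ 0.4953 -0.1182  0.3283] zax [[-1.0, 0.016, 0.007], [0.015, 0.986, -0.169], [-0.01, -0.169, -0.986]] F [ 1.6 -1.1 -0.4] w 0.0427 ff 0.0 q [-0.13  0.18  0.    1.36 -0.17 -0.12]
xyz [ 0.0019 -0.2107  0.146 ] rot [-9.72  0.58  0.12]
```

Request:
step_arm(rows=[{"xyz":[0.002,-0.211,0.146],"rotation":[-9.7,0.6,0.1],"grip":0.5},{"xyz":[0.002,-0.211,0.146],"rotation":[-9.7,0.6,0.1],"grip":0.5},{"xyz":[0.002,-0.211,0.146],"rotation":[-9.7,0.6,0.1],"grip":0.5},{"xyz":[0.002,-0.211,0.146],"rotation":[-9.7,0.6,0.1],"grip":0.5},{"xyz":[0.002,-0.211,0.146],"rotation":[-9.7,0.6,0.1],"grip":0.5},{"xyz":[0.002,-0.211,0.146],"rotation":[-9.7,0.6,0.1],"grip":0.5},{"xyz":[0.002,-0.211,0.146],"rotation":[-9.7,0.6,0.1],"grip":0.5},{"xyz":[0.002,-0.211,0.146],"rotation":[-9.7,0.6,0.1],"grip":0.5}])

```text
clock: 7.58
position: [0.4876, -0.3535, 0.2161]
tcp_rot: [-0.005, 0.012, 1.0, -0.003]
ft_force: [-0.1, -0.6, 0.2]
width: 0.0428
finger_force: 0.0
```

```bash
python3 - <<'E'
from h import *
st();go(loc(0,-.09,.148),rot(PSI))
E
```

```text
t 7.58 [ 0.4876 -0.3535  0.2161] zax [[-1.0, 0.024, -0.01], [0.024, 1.0, -0.005], [0.01, -0.005, -1.0]] F [-0.1 -0.6  0.2] w 0.0428 ff 0.0 q [-0.62  0.4   0.04  1.21 -0.01 -0.6 ]
xyz [-0.0041  0.0034  0.068 ] rot [-0.3  -0.58 -0.39]
```

Request:
step_arm(rows=[{"xyz":[-0.003,0.003,0.01],"rotation":[0,0,0],"grip":0.5},{"xyz":[-0.003,0.003,0.02],"rotation":[0,0,0],"grip":0.5},{"xyz":[-0.003,0.003,0.03],"rotation":[0,0,0],"grip":0.5},{"xyz":[-0.003,0.003,0.035],"rotation":[0,0,0],"grip":0.5},{"xyz":[-0.003,0.003,0.035],"rotation":[0,0,0],"grip":0.5},{"xyz":[-0.003,0.003,0.035],"rotation":[0,0,0],"grip":0.5},{"xyz":[-0.003,0.003,0.035],"rotation":[0,0,0],"grip":0.5},{"xyz":[-0.003,0.003,0.035],"rotation":[0,0,0],"grip":0.5}])

```text
clock: 8.25
position: [0.4924, -0.348, 0.1816]
tcp_rot: [-0.005, 0.009, 1.0, -0.003]
ft_force: [-0.2, 0.2, -0.1]
width: 0.0427
finger_force: 0.0
```

```bash
python3 - <<'E'
from h import *
st();go(loc(0,-.09,.148),rot(PSI))
t=snapshot("top");s=snapshot("side")
a=cv2.resize(t[200:280,300:390],None,fx=4,fy=4,interpolation=cv2.INTER_CUBIC)
b=cv2.resize(s[160:265,230:320],None,fx=4,fy=4,interpolation=cv2.INTER_CUBIC)
c=np.zeros((420,725,3),np.uint8);c[:320,:360]=a;c[:,362:722]=b
cv2.imwrite("pics/c4.png",c)
E
```

```text
t 8.25 [ 0.4924 -0.348   0.1816] zax [[-1.0, 0.019, -0.01], [0.019, 1.0, -0.006], [0.009, -0.006, -1.0]] F [-0.2  0.2 -0.1] w 0.0427 ff 0.0 q [-0.61  0.42 -0.03  1.13 -0.01 -0.59]
xyz [ 0.0009 -0.0024  0.0337] rot [-0.33 -0.54 -0.09]
```

View pics/c4.png

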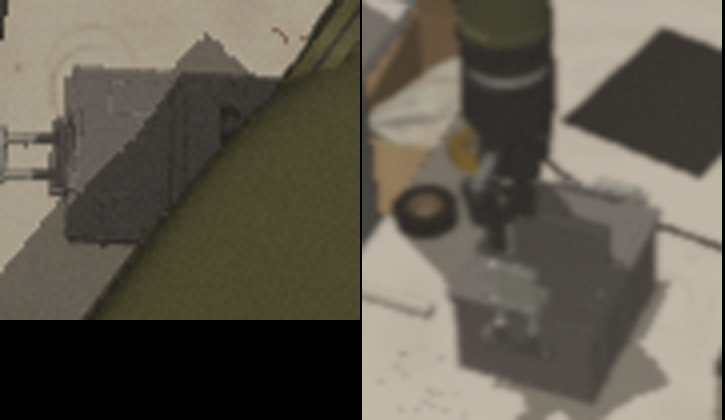

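The left clip hangs open, seen extending outward at (30,150) in the top crop. The right tab is under the jaws, so I'll descend.

Request:
step_arm(rows=[{"xyz":[0.001,-0.0024,0.01],"rotation":[-0.3,-0.5,0],"grip":0.5},{"xyz":[0.001,-0.0024,0.02],"rotation":[-0.3,-0.5,0],"grip":0.5},{"xyz":[0.001,-0.0024,0.03],"rotation":[-0.3,-0.5,0],"grip":0.5},{"xyz":[0.001,-0.0024,0.0335],"rotation":[-0.3,-0.5,0],"grip":0.5},{"xyz":[0.001,-0.0024,0.0335],"rotation":[-0.3,-0.5,0],"grip":0.5},{"xyz":[0.001,-0.0024,0.0335],"rotation":[-0.3,-0.5,0],"grip":0.6},{"xyz":[0.001,-0.0024,0.0335],"rotation":[-0.3,-0.5,0],"grip":0.7},{"xyz":[0.001,-0.0024,0.0335],"rotation":[-0.3,-0.5,0],"grip":0.75}])

```text
clock: 9.02
position: [0.491, -0.3508, 0.1481]
tcp_rot: [-0.0, 0.01, 1.0, -0.0]
ft_force: [-0.7, 0.1, 0.3]
width: 0.0217
finger_force: 0.0
```

```bash
python3 - <<'E'
from h import *
st();go(loc(0,-.09,.148),rot(PSI))
E
```

```text
t 9.02 [ 0.491  -0.3508  0.1481] zax [[-1.0, 0.019, -0.001], [0.019, 1.0, -0.001], [0.001, -0.001, -1.0]] F [-0.7  0.1  0.3] w 0.0217 ff 0.0 q [-0.62  0.44 -0.09  1.04 -0.   -0.6 ]
xyz [-0.0001  0.0003  0.0001] rot [-0.03 -0.04 -0.1 ]
```

Request:
step_arm(rows=[{"xyz":[0,0,0],"rotation":[0,0,0],"grip":0.85},{"xyz":[0,0,0],"rotation":[0,0,0],"grip":1.0},{"xyz":[0,0,0],"rotation":[0,0,0],"grip":1.0},{"xyz":[0,0,0],"rotation":[0,0,0],"grip":1.0},{"xyz":[0,0,0],"rotation":[0,0,0],"grip":1.0},{"xyz":[0,0,0],"rotation":[0,0,0],"grip":1.0},{"xyz":[0,0,0],"rotation":[0,0,0],"grip":1.0},{"xyz":[0,0,0],"rotation":[0,0,0],"grip":1.0}], newtons=20)

```text
clock: 9.68
position: [0.4911, -0.3518, 0.1484]
tcp_rot: [-0.0, 0.01, 1.0, -0.001]
ft_force: [-1.1, -4.8, 2.0]
width: 0.0085
finger_force: 19.8
```

Request:
step_arm(rows=[{"xyz":[0,0,0],"rotation":[0,0,0],"grip":1.0},{"xyz":[0,0,0],"rotation":[0,0,0],"grip":1.0},{"xyz":[0,0,-0.001],"rotation":[0,0,0],"grip":1.0},{"xyz":[0,0,-0.002],"rotation":[0,0,0],"grip":1.0},{"xyz":[0,0,-0.003],"rotation":[0,0,0],"grip":1.0},{"xyz":[0,0,-0.004],"rotation":[0,0,0],"grip":1.0},{"xyz":[0,0,-0.005],"rotation":[0,0,0],"grip":1.0},{"xyz":[0,0,-0.005],"rotation":[0,0,0],"grip":1.0}], newtons=70)

```text
clock: 10.35
position: [0.4906, -0.3514, 0.1518]
tcp_rot: [-0.001, 0.01, 1.0, -0.001]
ft_force: [0.8, -6.8, -5.9]
width: 0.0046
finger_force: 68.4
```

Request:
step_arm(rows=[{"xyz":[0,-0.0005,-0.001],"rotation":[0,0,0],"grip":1.0},{"xyz":[0,-0.001,-0.002],"rotation":[0,0,0],"grip":1.0},{"xyz":[0,-0.001,-0.003],"rotation":[0,0,0],"grip":1.0},{"xyz":[0,-0.001,-0.004],"rotation":[0,0,0],"grip":1.0},{"xyz":[0,-0.001,-0.004],"rotation":[0,0,0],"grip":1.0},{"xyz":[0,-0.001,-0.004],"rotation":[0,0,0],"grip":1.0},{"xyz":[0,-0.001,-0.004],"rotation":[0,0,0],"grip":1.0},{"xyz":[0,-0.001,-0.004],"rotation":[0,0,0],"grip":1.0}], newtons=70)

```text
clock: 11.02
position: [0.4903, -0.3517, 0.1549]
tcp_rot: [-0.002, 0.01, 1.0, 0.0]
ft_force: [1.9, -6.1, -6.9]
width: 0.0045
finger_force: 68.4
```

Request:
step_arm(rows=[{"xyz":[0,-0.0005,-0.0005],"rotation":[0,0,0],"grip":1.0},{"xyz":[0,-0.001,-0.001],"rotation":[0,0,0],"grip":1.0},{"xyz":[0,-0.001,-0.0015],"rotation":[0,0,0],"grip":1.0},{"xyz":[0,-0.001,-0.002],"rotation":[0,0,0],"grip":1.0},{"xyz":[0,-0.001,-0.002],"rotation":[0,0,0],"grip":1.0},{"xyz":[0,-0.001,-0.002],"rotation":[0,0,0],"grip":1.0},{"xyz":[0,-0.001,-0.002],"rotation":[0,0,0],"grip":1.0},{"xyz":[0,-0.001,-0.002],"rotation":[0,0,0],"grip":1.0}], newtons=70)

```text
clock: 11.68
position: [0.4901, -0.3522, 0.1579]
tcp_rot: [-0.001, 0.01, 1.0, 0.0]
ft_force: [1.6, -4.7, -13.2]
width: 0.0044
finger_force: 68.2
```

```bash
python3 -c "
from h import *
st()"
```

```text
t 11.68 [ 0.4901 -0.3522  0.1579] zax [[-1.0, 0.019, -0.003], [0.019, 1.0, 0.001], [0.003, 0.001, -1.0]] F [  1.6  -4.7 -13.2] w 0.0044 ff 68.2 q [-0.62  0.43 -0.07  1.07 -0.   -0.6 ]
```

Request:
step_arm(rows=[{"xyz":[0,-0.0043,0.0003],"rotation":[-2.5,0,0],"grip":1.0},{"xyz":[0,-0.0087,0.0007],"rotation":[-5,0,0],"grip":1.0},{"xyz":[0,-0.0173,0.0019],"rotation":[-10,0,0],"grip":1.0},{"xyz":[0,-0.0257,0.0038],"rotation":[-15,0,0],"grip":1.0},{"xyz":[0,-0.034,0.0065],"rotation":[-20,0,0],"grip":1.0},{"xyz":[0,-0.042,0.0098],"rotation":[-25,0,0],"grip":1.0},{"xyz":[0,-0.0497,0.0138],"rotation":[-30,0,0],"grip":1.0},{"xyz":[0,-0.0497,0.0138],"rotation":[-30,0,0],"grip":1.0}], newtons=70)

```text
clock: 12.35
position: [0.4883, -0.4033, 0.1376]
tcp_rot: [-0.001, 0.012, 0.964, 0.264]
ft_force: [2.6, 2.8, -7.8]
width: 0.0044
finger_force: 70.9
```

Request:
step_arm(rows=[{"xyz":[0,-0.0085,0.0005],"rotation":[-5,0,0],"grip":1.0},{"xyz":[0,-0.017,0.002],"rotation":[-10,0,0],"grip":1.0},{"xyz":[0,-0.025,0.0042],"rotation":[-15,0,0],"grip":1.0},{"xyz":[0,-0.025,0.005],"rotation":[-15,0,0],"grip":1.0},{"xyz":[0,-0.025,0.0055],"rotation":[-15,0,0],"grip":1.0},{"xyz":[0,-0.025,0.0055],"rotation":[-15,0,0],"grip":0.7},{"xyz":[0,-0.025,0.0055],"rotation":[-15,0,0],"grip":0.5},{"xyz":[0,-0.025,0.0055],"rotation":[-15,0,0],"grip":0.4}], newtons=70)

```text
clock: 13.02
position: [0.4901, -0.4208, 0.1323]
tcp_rot: [0.005, 0.008, 0.925, 0.38]
ft_force: [0.3, -0.3, -0.1]
width: 0.0399
finger_force: 0.0
```

Request:
step_arm(rows=[{"xyz":[0,0,-0.03],"rotation":[0,0,0],"grip":0.4},{"xyz":[0,0,-0.06],"rotation":[0,0,0],"grip":0.4},{"xyz":[0,0.02,-0.09],"rotation":[0,0,0],"grip":0.5},{"xyz":[0,0.05,-0.12],"rotation":[7,0,0],"grip":0.5},{"xyz":[0,0.07,-0.13],"rotation":[14,0,0],"grip":0.5},{"xyz":[0,0.09,-0.13],"rotation":[21,0,0],"grip":0.5},{"xyz":[0,0.12,-0.13],"rotation":[28,0,0],"grip":0.5},{"xyz":[0,0.15,-0.13],"rotation":[35,0,0],"grip":0.5}])

```text
clock: 13.68
position: [0.4904, -0.4083, 0.3327]
tcp_rot: [0.006, 0.011, 0.997, 0.079]
ft_force: [2.2, 0.1, 1.1]
width: 0.0425
finger_force: 0.0
```

```bash
python3 - <<'E'
from h import *
st();go([.48,-.08,.34],rot(PSI))
E
```

```text
t 13.68 [ 0.4904 -0.4083  0.3327] zax [[-1.0, 0.021, 0.014], [0.022, 0.987, 0.158], [-0.01, 0.158, -0.987]] F [2.2 0.1 1.1] w 0.0425 ff 0.0 q [-0.76  0.55  0.57  1.69  0.12 -0.74]
xyz [0.0176 0.325  0.0445] rot [ 9.11  0.6  -0.24]
```

Request:
step_arm(rows=[{"xyz":[0.018,0.36,0.05],"rotation":[9.1,0.6,-0.2],"grip":0.5},{"xyz":[0.018,0.36,0.05],"rotation":[9.1,0.6,-0.2],"grip":0.5},{"xyz":[0.018,0.36,0.05],"rotation":[9.1,0.6,-0.2],"grip":0.5},{"xyz":[0.018,0.36,0.05],"rotation":[9.1,0.6,-0.2],"grip":0.5},{"xyz":[0.018,0.36,0.05],"rotation":[9.1,0.6,-0.2],"grip":0.5},{"xyz":[0.018,0.36,0.05],"rotation":[9.1,0.6,-0.2],"grip":0.5},{"xyz":[0.018,0.36,0.05],"rotation":[9.1,0.6,-0.2],"grip":0.5},{"xyz":[0.018,0.36,0.05],"rotation":[9.1,0.6,-0.2],"grip":0.5}])

```text
clock: 14.35
position: [0.4785, -0.0765, 0.342]
tcp_rot: [-0.001, 0.008, 1.0, 0.007]
ft_force: [1.3, 0.6, -0.1]
width: 0.0428
finger_force: 0.0
```

```bash
python3 - <<'E'
from h import *
st();go(loc(0,0,.20),rot(PSI))
t=snapshot("top");s=snapshot("side")
cv2.imwrite("pics/t5.png",t)
a=cv2.resize(t[205:275,290:390],None,fx=4,fy=4,interpolation=cv2.INTER_CUBIC)
b=cv2.resize(s[180:270,230:315],None,fx=4,fy=4,interpolation=cv2.INTER_CUBIC)
c=np.zeros((360,745,3),np.uint8);c[:280,:400]=a;c[:,402:742]=b
cv2.imwrite("pics/c5.png",c)
E
```

```text
t 14.35 [ 0.4785 -0.0765  0.342 ] zax [[-1.0, 0.016, -0.001], [0.016, 1.0, 0.014], [0.002, 0.014, -1.0]] F [ 1.3  0.6 -0.1] w 0.0428 ff 0.0 q [-0.17  0.17  0.03  1.44  0.01 -0.15]
xyz [-0.0174 -0.1857  0.1393] rot [ 0.81 -0.09  0.07]
```

View pics/c5.png

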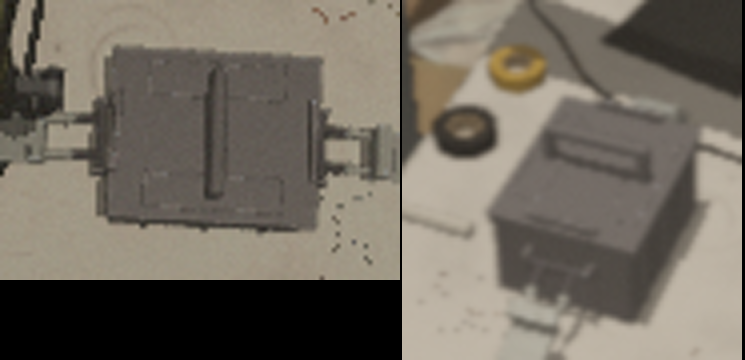

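Both clips hang open, at (25,140) and (375,150) in the top crop, and the lid is still shut. Next I go to the handle.

Request:
step_arm(rows=[{"xyz":[-0.0175,-0.186,0.139],"rotation":[0.8,0,0],"grip":0.5},{"xyz":[-0.0175,-0.186,0.139],"rotation":[0.8,0,0],"grip":0.5},{"xyz":[-0.0175,-0.186,0.139],"rotation":[0.8,0,0],"grip":0.5},{"xyz":[-0.0175,-0.186,0.139],"rotation":[0.8,0,0],"grip":0.5},{"xyz":[-0.0175,-0.186,0.139],"rotation":[0.8,0,0],"grip":0.5},{"xyz":[-0.0175,-0.186,0.139],"rotation":[0.8,0,0],"grip":0.5},{"xyz":[-0.0175,-0.186,0.139],"rotation":[0.8,0,0],"grip":0.5},{"xyz":[-0.0175,-0.186,0.139],"rotation":[0.8,0,0],"grip":0.5}])

```text
clock: 15.12
position: [0.4921, -0.2637, 0.1974]
tcp_rot: [-0.004, 0.009, 1.0, 0.0]
ft_force: [0.0, 0.2, 0.3]
width: 0.0426
finger_force: 0.0
```

```bash
python3 - <<'E'
from h import *
st();go(loc(0,0,.133),rot(PSI))
E
```

```text
t 15.12 [ 0.4921 -0.2637  0.1974] zax [[-1.0, 0.018, -0.009], [0.018, 1.0, 0.0], [0.009, 0.0, -1.0]] F [0.  0.2 0.3] w 0.0426 ff 0.0 q [-0.49  0.34 -0.11  1.13 -0.   -0.47]
xyz [-0.0011  0.0032  0.0644] rot [ 0.02 -0.49 -0.05]
```

Request:
step_arm(rows=[{"xyz":[-0.001,0.003,0.02],"rotation":[0,-0.5,0],"grip":0.5},{"xyz":[-0.001,0.003,0.035],"rotation":[0,-0.5,0],"grip":0.5},{"xyz":[-0.001,0.003,0.05],"rotation":[0,-0.5,0],"grip":0.5},{"xyz":[-0.001,0.003,0.06],"rotation":[0,-0.5,0],"grip":0.5},{"xyz":[-0.001,0.003,0.0645],"rotation":[0,-0.5,0],"grip":0.5},{"xyz":[-0.001,0.003,0.0645],"rotation":[0,-0.5,0],"grip":0.6},{"xyz":[-0.001,0.003,0.0645],"rotation":[0,-0.5,0],"grip":0.7},{"xyz":[-0.001,0.003,0.0645],"rotation":[0,-0.5,0],"grip":0.75}], newtons=20)

```text
clock: 15.78
position: [0.4942, -0.2598, 0.1325]
tcp_rot: [-0.0, 0.007, 1.0, -0.0]
ft_force: [0.4, -1.0, 0.6]
width: 0.0213
finger_force: 0.2
```

Request:
step_arm(rows=[{"xyz":[0,0,0],"rotation":[0,0,0],"grip":0.85},{"xyz":[0,0,0],"rotation":[0,0,0],"grip":1.0},{"xyz":[0,0,0],"rotation":[0,0,0],"grip":1.0},{"xyz":[0,0,0],"rotation":[0,0,0],"grip":1.0},{"xyz":[0,0,0],"rotation":[0,0,0],"grip":1.0},{"xyz":[0,0,0],"rotation":[0,0,0],"grip":1.0},{"xyz":[0,0,0],"rotation":[0,0,0],"grip":1.0},{"xyz":[0,0,0],"rotation":[0,0,0],"grip":1.0}], newtons=20)

```text
clock: 16.45
position: [0.4942, -0.2621, 0.1326]
tcp_rot: [-0.0, 0.008, 1.0, -0.002]
ft_force: [-1.6, -6.2, 3.3]
width: 0.0106
finger_force: 20.4
```

```bash
python3 -c "
from h import *
st()"
```

```text
t 16.45 [ 0.4942 -0.2621  0.1326] zax [[-1.0, 0.016, -0.001], [0.016, 1.0, -0.004], [0.001, -0.004, -1.0]] F [-1.6 -6.2  3.3] w 0.0106 ff 20.4 q [-0.49  0.37 -0.23  0.96 -0.   -0.47]
```

Request:
step_arm(rows=[{"xyz":[0,-0.0015,0],"rotation":[0,0,0],"grip":1.0},{"xyz":[0,-0.0015,0],"rotation":[0,0,0],"grip":1.0},{"xyz":[0,-0.0015,0],"rotation":[0,0,0],"grip":1.0},{"xyz":[0,-0.0015,-0.003],"rotation":[0,0,0],"grip":1.0},{"xyz":[0,-0.0015,-0.007],"rotation":[0,0,0],"grip":1.0},{"xyz":[0,-0.0015,-0.012],"rotation":[0,0,0],"grip":1.0},{"xyz":[0,-0.0015,-0.018],"rotation":[0,0,0],"grip":1.0},{"xyz":[0,-0.0015,-0.025],"rotation":[0,0,0],"grip":1.0}], newtons=80)

```text
clock: 17.12
position: [0.493, -0.2601, 0.1561]
tcp_rot: [-0.002, 0.007, 1.0, 0.002]
ft_force: [0.2, -0.4, -2.0]
width: 0.0071
finger_force: 78.4
```

Request:
step_arm(rows=[{"xyz":[0,0,-0.01],"rotation":[0,0,0],"grip":1.0},{"xyz":[0,0,-0.02],"rotation":[0,0,0],"grip":1.0},{"xyz":[0,0,-0.035],"rotation":[0,0,0],"grip":1.0},{"xyz":[0,0,-0.05],"rotation":[0,0,0],"grip":1.0},{"xyz":[0,0,-0.06],"rotation":[0,0,0],"grip":1.0},{"xyz":[0,0,-0.065],"rotation":[0,0,0],"grip":1.0},{"xyz":[0,0,-0.065],"rotation":[0,0,0],"grip":1.0},{"xyz":[0,0,-0.065],"rotation":[0,0,0],"grip":1.0}], newtons=80)

```text
clock: 17.78
position: [0.4936, -0.2608, 0.221]
tcp_rot: [-0.001, 0.007, 1.0, 0.001]
ft_force: [0.8, 0.3, -2.8]
width: 0.0072
finger_force: 78.4
```

```bash
python3 - <<'E'
from h import *
st();go([.4905+.001,.094,.222],rot(-13.3))
E
```

```text
t 17.78 [ 0.4936 -0.2608  0.221 ] zax [[-1.0, 0.015, -0.003], [0.015, 1.0, 0.002], [0.003, 0.002, -1.0]] F [ 0.8  0.3 -2.8] w 0.0072 ff 78.4 q [-0.49  0.32 -0.07  1.18  0.   -0.47]
xyz [ 0.0074  0.3547 -0.0004] rot [ 0.08 -0.17 12.45]
```

Request:
step_arm(rows=[{"xyz":[0,0.012,0],"rotation":[0,0,0.5],"grip":1.0},{"xyz":[0.001,0.03,0],"rotation":[0,0,1],"grip":1.0},{"xyz":[0.001,0.055,0],"rotation":[0,0,2],"grip":1.0},{"xyz":[0.002,0.08,0],"rotation":[0,0,3],"grip":1.0},{"xyz":[0.002,0.105,0],"rotation":[0,0,4],"grip":1.0},{"xyz":[0.003,0.13,0],"rotation":[0,0,5],"grip":1.0},{"xyz":[0.003,0.155,0],"rotation":[0,0,6],"grip":1.0},{"xyz":[0.004,0.18,0],"rotation":[0,0,7],"grip":1.0}], newtons=80)

```text
clock: 18.45
position: [0.4914, -0.0796, 0.2202]
tcp_rot: [-0.002, 0.069, 0.998, 0.001]
ft_force: [0.4, -0.1, -2.0]
width: 0.0071
finger_force: 78.5
```

```bash
python3 - <<'E'
from h import *
st();go([.4905+.001,.094,.16],rot(-13.3))
E
```

```text
t 18.45 [ 0.4914 -0.0796  0.2202] zax [[-0.99, 0.138, -0.005], [0.138, 0.99, 0.002], [0.005, 0.002, -1.0]] F [ 0.4 -0.1 -2. ] w 0.0071 ff 78.5 q [-0.16  0.22 -0.22  1.14  0.   -0.02]
xyz [0.0235 0.1718 0.0606] rot [ 0.07 -0.3   5.38]
```

Request:
step_arm(rows=[{"xyz":[0.003,0.025,0],"rotation":[0,-0.1,1],"grip":1.0},{"xyz":[0.006,0.05,0],"rotation":[0,-0.1,2],"grip":1.0},{"xyz":[0.01,0.075,0],"rotation":[0,-0.2,3],"grip":1.0},{"xyz":[0.014,0.1,0.005],"rotation":[0,-0.2,4],"grip":1.0},{"xyz":[0.018,0.125,0.01],"rotation":[0,-0.3,5],"grip":1.0},{"xyz":[0.021,0.15,0.02],"rotation":[0,-0.3,5.4],"grip":1.0},{"xyz":[0.0235,0.166,0.04],"rotation":[0,-0.3,5.4],"grip":1.0},{"xyz":[0.0235,0.172,0.06],"rotation":[0,-0.3,5.4],"grip":1.0}], newtons=80)

```text
clock: 19.12
position: [0.4921, 0.0953, 0.1607]
tcp_rot: [0.001, 0.114, 0.993, 0.001]
ft_force: [-0.8, -0.6, -3.4]
width: 0.007
finger_force: 78.6
```

Request:
step_arm(rows=[{"xyz":[0,0,0.015],"rotation":[0,0,0],"grip":1.0},{"xyz":[0,0,0.03],"rotation":[0,0,0],"grip":1.0},{"xyz":[0,0,0.045],"rotation":[0,0,0],"grip":1.0},{"xyz":[0,0,0.06],"rotation":[0,0,0],"grip":1.0},{"xyz":[0,0,0.07],"rotation":[0,0,0],"grip":1.0},{"xyz":[0,0,0.075],"rotation":[0,0,0],"grip":1.0},{"xyz":[0,0,0.075],"rotation":[0,0,0],"grip":1.0},{"xyz":[0,0,0.075],"rotation":[0,0,0],"grip":1.0}], newtons=80)

```text
clock: 19.78
position: [0.4921, 0.0928, 0.0863]
tcp_rot: [0.001, 0.115, 0.993, 0.0]
ft_force: [-0.1, -0.7, -2.1]
width: 0.0071
finger_force: 78.5
```

```bash
python3 - <<'E'
from h import *
st();go([.4905+.001,.094,.0545],rot(-13.3))
t=snapshot("top");s=snapshot("side")
a=cv2.resize(t[195:285,195:295],None,fx=4,fy=4,interpolation=cv2.INTER_CUBIC)
b=cv2.resize(s[150:235,265:350],None,fx=4,fy=4,interpolation=cv2.INTER_CUBIC)
c=np.zeros((360,745,3),np.uint8);c[:360,:400]=a;c[:340,402:742]=b
cv2.imwrite("pics/c6.png",c)
E
```

```text
t 19.78 [0.4921 0.0928 0.0863] zax [[-0.973, 0.229, 0.001], [0.229, 0.973, 0.001], [-0.001, 0.001, -1.0]] F [-0.1 -0.7 -2.1] w 0.0071 ff 78.5 q [ 0.19  0.33 -0.45  0.8   0.    0.42]
xyz [0.0009 0.001  0.0318] rot [0.05 0.06 0.04]
```

View pics/c6.png

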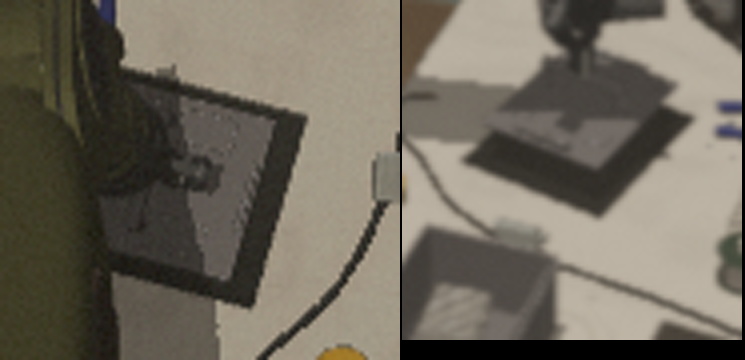

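The lid hovers level and square over the mat, with an even dark margin at crop (255,210). I'll lower it slowly.

Request:
step_arm(rows=[{"xyz":[0.001,0.001,0.008],"rotation":[0,0,0],"grip":1.0},{"xyz":[0.001,0.001,0.016],"rotation":[0,0,0],"grip":1.0},{"xyz":[0.001,0.001,0.022],"rotation":[0,0,0],"grip":1.0},{"xyz":[0.001,0.001,0.026],"rotation":[0,0,0],"grip":1.0},{"xyz":[0.001,0.001,0.028],"rotation":[0,0,0],"grip":1.0},{"xyz":[0.001,0.001,0.029],"rotation":[0,0,0],"grip":1.0},{"xyz":[0.001,0.001,0.029],"rotation":[0,0,0],"grip":1.0},{"xyz":[0.001,0.001,0.029],"rotation":[0,0,0],"grip":1.0}], newtons=80)

```text
clock: 20.55
position: [0.492, 0.0942, 0.0577]
tcp_rot: [0.001, 0.115, 0.993, 0.001]
ft_force: [0.8, 0.1, -2.4]
width: 0.007
finger_force: 78.5
```

Request:
step_arm(rows=[{"xyz":[0,0,0.0007],"rotation":[0,0,0],"grip":1.0},{"xyz":[0,0,0.0014],"rotation":[0,0,0],"grip":1.0},{"xyz":[0,0,0.002],"rotation":[0,0,0],"grip":1.0},{"xyz":[0,0,0.0025],"rotation":[0,0,0],"grip":1.0},{"xyz":[0,0,0.003],"rotation":[0,0,0],"grip":1.0},{"xyz":[0,0,0.003],"rotation":[0,0,0],"grip":1.0},{"xyz":[0,0,0.003],"rotation":[0,0,0],"grip":1.0},{"xyz":[0,0,0.003],"rotation":[0,0,0],"grip":1.0}], newtons=80)

```text
clock: 21.22
position: [0.492, 0.0943, 0.0548]
tcp_rot: [0.001, 0.115, 0.993, 0.001]
ft_force: [0.3, 0.0, 0.2]
width: 0.0073
finger_force: 79.3
```

Request:
step_arm(rows=[{"xyz":[0,0,0.0007],"rotation":[0,0,0],"grip":1.0},{"xyz":[0,0,0.0007],"rotation":[0,0,0],"grip":1.0},{"xyz":[0,0,0.0007],"rotation":[0,0,0],"grip":0.8},{"xyz":[0,0,0.0007],"rotation":[0,0,0],"grip":0.7},{"xyz":[0,0,0.0007],"rotation":[0,0,0],"grip":0.6},{"xyz":[0,0,0.0007],"rotation":[0,0,0],"grip":0.5},{"xyz":[0,0,0.0007],"rotation":[0,0,0],"grip":0.5},{"xyz":[0,0,0.0007],"rotation":[0,0,0],"grip":0.5}], newtons=40)

```text
clock: 21.88
position: [0.4918, 0.0941, 0.0538]
tcp_rot: [0.001, 0.115, 0.993, 0.001]
ft_force: [-0.2, -0.3, 0.1]
width: 0.043
finger_force: 0.0
```

Request:
step_arm(rows=[{"xyz":[0,0,-0.01],"rotation":[0,0,0],"grip":0.5},{"xyz":[0,0,-0.03],"rotation":[0,0,0],"grip":0.5},{"xyz":[0,0,-0.06],"rotation":[0,0,0],"grip":0.5},{"xyz":[0,0,-0.1],"rotation":[0,0,0],"grip":0.5},{"xyz":[0,0,-0.14],"rotation":[0,0,0],"grip":0.5},{"xyz":[0.03,0,-0.18],"rotation":[0,0,0],"grip":0.5},{"xyz":[0.07,0,-0.2],"rotation":[0,0,0],"grip":0.5},{"xyz":[0.1,0,-0.2],"rotation":[0,0,0],"grip":0.5}])

```text
clock: 22.55
position: [0.3964, 0.1177, 0.2577]
tcp_rot: [0.005, 0.116, 0.993, 0.002]
ft_force: [0.3, 0.7, -0.7]
width: 0.0426
finger_force: 0.0
```

Request:
step_arm(rows=[{"xyz":[0.03,-0.03,0],"rotation":[0,0,0],"grip":0.5},{"xyz":[0.05,-0.06,0],"rotation":[0,0,0],"grip":0.5},{"xyz":[0.05,-0.09,0],"rotation":[0,0,0],"grip":0.5},{"xyz":[0.05,-0.12,0],"rotation":[0,0,0],"grip":0.5},{"xyz":[0.05,-0.15,0],"rotation":[0,0,0],"grip":0.5},{"xyz":[0.05,-0.17,0],"rotation":[0,0,0],"grip":0.5},{"xyz":[0.05,-0.17,0],"rotation":[0,0,0],"grip":0.5},{"xyz":[0.05,-0.17,0],"rotation":[0,0,0],"grip":0.5}])

```text
clock: 23.22
position: [0.3062, -0.0376, 0.2535]
tcp_rot: [0.001, 0.117, 0.993, 0.001]
ft_force: [-0.2, 0.4, -0.0]
width: 0.0427
finger_force: 0.0
```

```bash
python3 - <<'E'
from h import *
st()
t=snapshot("top")
a=cv2.resize(t[130:310,140:400],None,fx=3,fy=3,interpolation=cv2.INTER_CUBIC)
cv2.imwrite("pics/c7.png",a)
R=rot(0)
for x,y in((.069,.084),(.069,-.084),(-.069,-.084),(-.069,.084)):
    p=Ro.from_euler('z',-13.3,degrees=True).apply([x,y,0])+[.4905,.094,.018]; print(((proj("top",p)-[140,130]+.5)*3-.5).round())
E
```

```text
t 23.22 [ 0.3062 -0.0376  0.2535] zax [[-0.973, 0.232, 0.003], [0.232, 0.973, 0.001], [-0.002, 0.002, -1.0]] F [-0.2  0.4 -0. ] w 0.0427 ff 0.0 q [-0.12 -0.13 -0.5   1.19  0.    0.11]
[234. 252.]
[377. 290.]
[343. 409.]
[197. 370.]
```

View pics/c7.png

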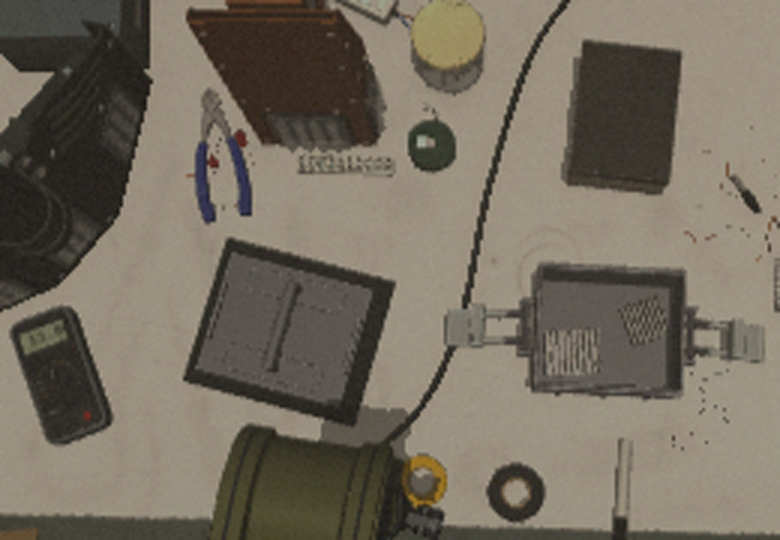

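The lid lies flat, square and centred on the mat: lid centre about (287,330) against mat centre about (290,331) in the crop. Both clips hang open, the bystanders are undisturbed and the gripper is clear.

```bash
python3 -c "
from bench import arm
print(arm.hand_in())"
```

```text
the job is handed in; nothing more can be done
None
```

I opened both clips with the lid still on, set the lid down gently on the mat, flat and about 4 mm off centre by the last picture, and handed the job in; no verdict came back.

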